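# Open the long control housing

### The arm

A 6-joint arm with a two-finger parallel gripper is mounted at the origin on the work surface. World frame = base frame: x ahead of the robot, y to its left, z up, the work surface at z = 0. Lengths are in m, angles in rad, forces in N, time in s.
With the tool pointing down it reaches from about 0.425 to 0.95 m from the base axis. Payload 3.5 kg.
Tool frame: the origin (TCP) lies midway between the tips of the shut fingers; the grasp point (between the pads) lies 19 mm behind it; z points along the fingers, y is the direction in which the jaws open and shut (so a half turn about z gives the same grasp; the last joint's range is limited). The gripper opens to 85 mm and grips with 20 to 120 N. Pads are 22 mm wide; open, the fingers measure 114 mm over their backs; the gripper's body (76 mm by 85 mm) begins 54 mm behind the grasp point. The pads swing forward as they close: fully open they stand 13 mm farther back than shut.
Start: joints at [-1.26, 0.286, 1.577, -0, 1.279, -0.15], TCP at [0.3, -0.605, 0.231] pointing down, gripper open.
Joint ranges: [-2.77, 2.77], [-0.9, 2.22], [0.21, 2.48], [-1.53, 4.67], [0.24, 2.81], [-2.84, 2.84]. Speed limits (rad/s): [2.79, 2.79, 3.14, 3.14, 3.14, 3.14].

### API

Orientations are given as a unit quaternion [x, y, z, w].
In Python, from plant import ctrl gives the robot as it stands.
- The arm moves only by the tool apply_moves, never from a script. Its argument "moves" is a list that holds one entry, the list of rows, each a list of 7 numbers: the shift along the tool's x, y, z in m, then the turn, a rotation vector about the tool's x, y, z in degrees, then the gripper's target within -1 to 1 (shut at 1, half-way at 0, fully open at -1). In form: [[[tx, ty, tz, ax, ay, az, hand], ...]]. A call has 1 to 12 rows; each row shifts and turns the pose as measured when the row begins, along the tool's axes as they then stand; what a row does not reach is not made up. A row lasts 1/10 s, in which the tool goes at most 50 mm and 8.59 degrees, less where a joint would pass 70% of its speed; a pose out of reach is approached as far as the arm can. A call with a gripper value outside its range is refused whole. The fingers move at their own pace and stop on an object; "force" is the grip in N (left out, the last holds). Time passes only in rows, so rows that do not move let the fingers close. It gives the time, the measured TCP pose, the force and the opening at its end, in the units of the state.
- ctrl.get_state(): the state, without advancing time (a new reading comes with each control period).
- ctrl.read_camera(name): name is "scene" or "top" or "wrist"; returns the picture (480x640x3 uint8, red, green, blue); there is no depth.
- ctrl.get_calibration(name): a dict with "camera_matrix" (3x3 intrinsics, pixels), "cam_to_world" (4x4, takes a point from camera to world coordinates). Camera axes: x right, y up, looking along -z (the intrinsics and any distortion apply to the point x, -y, -z); pixel columns grow to the right and rows downward; lengths in m; the calibration is good to about 2 mm. A picture is of the moment at which its call begins: read the wrist's pose just before it. get_calibration takes no time and is no camera call; for the wrist camera it gives the pose at the moment of the call.
- ctrl.sign_off(): hands the job in, once; it reports no verdict.
The state is a dict: "time": time; "qpos": joint angles; "dq": joint speeds; "joint_efforts": joint torques, N m; "eef_pos": TCP position; "tcp_rot": TCP orientation; "contact_force": force on the tool from outside, world axes, zero at the start; "wrist_torque": the same for the moment, N m; "opening": opening from 0.0 (shut) to 1.0 (fully open).
Only numpy, scipy, OpenCV 4.12 (cv2) and the standard library are available. Lean on these libraries where they do the work, as an engineer would, in place of code of your own. Each camera call takes 0.05 s, during which the arm holds its last target. There are 200 camera calls.

### The job

Take the loose cover off the longer of the two grey control housings: lift it clear and lay it flat in the white tray, handle up, setting it down rather than dropping it, and let go. Leave the housings where they stand, the square one closed, and do not disturb the other things on the bench.

Things in the scene. Friction and masses are not known exactly. Their poses are not given: they have to be found in the camera images.
- long_cover: Loose cover of the long housing, grey sheet metal, like a shoe-box lid: 200 (x) x 130 (y) x 20 mm plus handle, 0.25 to 0.5 kg. Its skirt, 4 mm thick, reaches 16 mm down outside the housing's walls, 3 mm clearance a side; only its weight holds it. Origin: centre of the skirt's lower edge, z up; panel top at z = 20 mm, centre of its dark bar handle at z = 58 mm.
- long_cover_grip (a point): Centre of the long cover's bar handle, 58 mm above the cover's origin (38 mm above the panel's top); axes as the cover's. The bar is 100 mm long (x), 14 mm wide (y) and 14 mm high, on two legs at x = -44 and +44 mm, with 31 mm of free height under it.
- long_housing: Long grey control housing: open-topped box 186 (x) x 116 (y) x 75 mm high, 5 mm walls, a circuit board inside, about 1.6 kg, standing loose on the bench. Origin: centre of its underside. With the cover on, the cover's origin is 59 mm above this origin and the handle's centre 117 mm; cover and housing have the same x.
- tray: Shallow white open tray, 250 (x) x 180 (y) x 30 mm high outside, walls and floor 6 mm thick (inside 238 x 168 mm), empty, loose on the bench, 0.7 kg. Origin: centre of its underside. The cover fits in only with its long side along the tray's x, either way round.
- square_housing: Square grey housing, 116 x 116 x 75 mm, about 1.2 kg, loose on the bench; to stay where it is with its cover on. Origin: centre of its underside.
- square_cover: Cover of the square housing, 130 x 130 mm, with the same skirt and handle as the long one (top of the handle 124 mm above the bench). Not to be touched. Origin: centre of its skirt's lower edge.
- toy_digger: Bystander: orange and black toy digger, about 270 mm long and 160 mm high, standing beyond the work. Origin: centre of its tracks, on the bench.
- joystick_box: Bystander: grey box 120 x 200 x 70 mm with two black joysticks, 154 mm high in all, beyond the work. Origin: centre of its underside.
- brick: Bystander: a loose brick, 100 x 200 x 55 mm, beyond the work. Origin: centre of its underside.
Things that resemble listed ones, but are neither listed nor needed, are in the scene too. Leave any pink or purple look-alike of the long_cover alone.

How it is judged:
By the outcome, as a careful person would: the job done as asked, in the order asked, and still so for the second after the job is handed in, with the robot touching nothing.
It also fails if it takes over 48 s, if anything falls off the work surface, if the arm or the gripper's body presses on something with over 40 N, if the wrist force passes 120 N, or if a joint passes its speed limit or range.

## Working session

There is one attempt and no reset: what is moved stays moved. The work goes in short steps, Python scripts to look and compute and a tool call to move; the robot and the scene stay as the last step left them, time stands still between calls to the robot, and variables do not carry over. Pictures are saved under pics/ and viewed, about 8 in all and at most 12, crops included, and the job is handed in when it is done.

Besides the shell and the picture viewer there is one more tool, called after "Emit:" as name([rows], argument=value, ...), one row to a line, values as JSON. apply_moves: Moves the arm, as the interface text tells. Its arguments: {"type":"object","properties":{"moves":{"type":"array","items":{"type":"array","items":{"type":"array","items":{"type":"number"}}}},"force":{"type":"number"}},"required":["moves"]}

```bash
ls; mkdir -p pics
python3 - <<'E'
from plant import ctrl
import cv2,numpy as np
np.set_printoptions(precision=4,suppress=True)
for n in ("scene","top"):
    cv2.imwrite(f"pics/{n}0.png",ctrl.read_camera(n)[:,:,::-1])
    c=ctrl.get_calibration(n); print(n,{k:(np.array(v) if not isinstance(v,str) else v) for k,v in c.items()})
print(ctrl.get_state())
E
```

```text
pics
scene {'camera_matrix': array([[493.6808,   0.    , 314.2719],
       [  0.    , 493.6808, 230.9412],
       [  0.    ,   0.    ,   1.    ]]), 'cam_to_world': array([[ 0.589 , -0.5439,  0.5976,  1.2421],
       [ 0.808 ,  0.4074, -0.4256, -0.647 ],
       [-0.012 ,  0.7336,  0.6795,  0.9289],
       [ 0.    ,  0.    ,  0.    ,  1.    ]])}
top {'camera_matrix': array([[612.3121,   0.    , 330.6156],
       [  0.    , 612.3121, 251.1756],
       [  0.    ,   0.    ,   1.    ]]), 'cam_to_world': array([[ 0.0152,  0.9876, -0.1561,  0.2298],
       [-0.9999,  0.0153, -0.0005, -0.1169],
       [ 0.0019,  0.1561,  0.9877,  1.7015],
       [ 0.    ,  0.    ,  0.    ,  1.    ]])}
{'time': 0.1, 'qpos': array([-1.26  ,  0.2871,  1.578 ,  0.    ,  1.2786, -0.15  ]), 'dq': array([ 0.0005, -0.0001, -0.0025, -0.0003, -0.0002,  0.0009]), 'joint_efforts': array([  0.0005, -40.7298, -29.3697,  -0.0002,   0.0035,  -0.    ]), 'eef_pos': array([ 0.3  , -0.604,  0.23 ]), 'tcp_rot': array([ 0.9736,  0.2284, -0.0001, -0.0011]), 'contact_force': array([ 0.9332,  0.0769, -0.0603]), 'wrist_torque': array([ 0.0407, -0.0058, -0.0602]), 'opening': 0.9978064566888019}
```

View pics/top0.png

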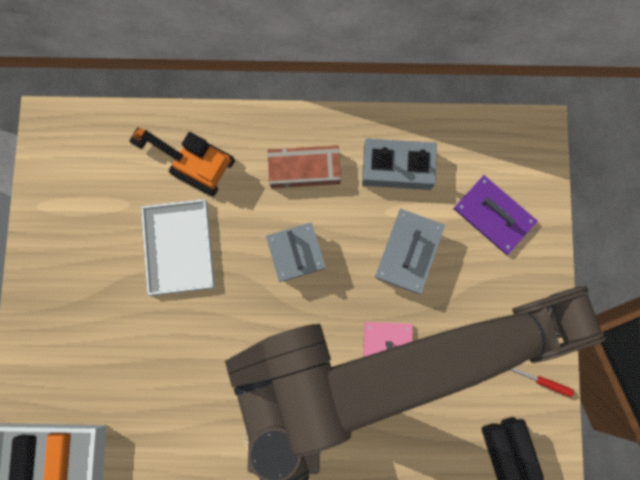

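View pics/scene0.png

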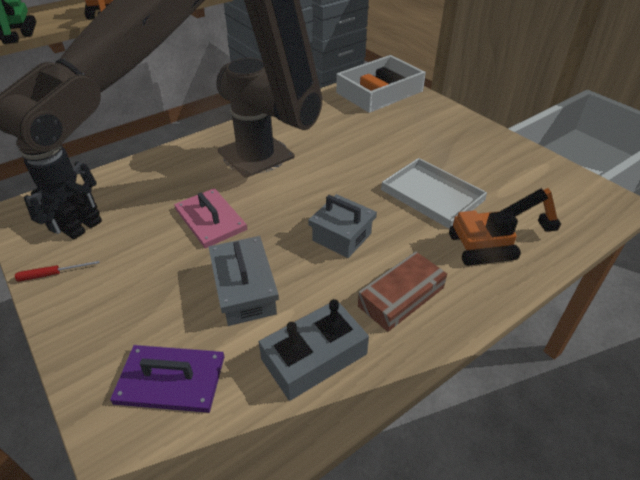

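Candidates (top view): the grey long box at (410,250), the grey square box at (296,252), and the pink (388,338) and purple (496,215) look-alikes. The grey oblong at (410,250) with its lid on a housing fits the description. The white tray is at (180,248). Next I'll measure it and confirm in a crop.

```bash
cat > h.py <<'E'
from plant import ctrl
import cv2,numpy as np
np.set_printoptions(precision=4,suppress=True)
def ray(cal,px,z):
    K=np.array(cal["camera_matrix"]);T=np.array(cal["cam_to_world"])
    px=np.atleast_2d(px).astype(float)
    d=np.c_[(px[:,0]-K[0,2])/K[0,0],-(px[:,1]-K[1,2])/K[1,1],-np.ones(len(px))]@T[:3,:3].T
    return T[:3,3]+d*((z-T[2,3])/d[:,2])[:,None]
def proj(cal,P):
    K=np.array(cal["camera_matrix"]);T=np.array(cal["cam_to_world"])
    p=(np.atleast_2d(P)-T[:3,3])@T[:3,:3]
    return np.c_[K[0,2]-K[0,0]*p[:,0]/p[:,2],K[1,2]+K[1,1]*p[:,1]/p[:,2]]
def rect(w):  # centre, long-axis yaw, sizes of min-area rect of world pts
    (c,s,a)=cv2.minAreaRect((w[:,:2]*1000).astype(np.float32))
    if s[0]<s[1]: a+=90;s=s[::-1]
    return np.array(c)/1000,(a+90)%180-90,s
E
python3 - <<'E'
from h import *
cal=ctrl.get_calibration("top"); im=cv2.imread("pics/top0.png"); hsv=cv2.cvtColor(im,cv2.COLOR_BGR2HSV)
for p in [(395,235),(400,275),(385,262),(425,225),(416,250),(434,270),(180,248),(148,248),(350,250)]: print(p,hsv[p[1],p[0]])
def comp(m,seed):
    n,l=cv2.connectedComponents(m.astype(np.uint8));k=l==l[seed[1],seed[0]]
    return k
g=(hsv[:,:,1]<70)&(hsv[:,:,2]>90)
vis=im.copy()
for name,seed,z in [("long",(395,245),.079),("tray",(180,248),.03),("square",(280,250),.079)]:
    k=comp(g,seed); c=max(cv2.findContours(k.astype(np.uint8),cv2.RETR_EXTERNAL,cv2.CHAIN_APPROX_NONE)[0],key=cv2.contourArea)
    cv2.drawContours(vis,[c],-1,(0,255,0) if name!="tray" else (0,0,255),1)
    print(name,k.sum(),rect(ray(cal,c[:,0,:],z)))
d=np.zeros_like(g);d[225:285,395:440]=True
h=d&(hsv[:,:,2]<75)
n,l,st,ce=cv2.connectedComponentsWithStats(h.astype(np.uint8))
for i in range(1,n):
  if st[i,4]>20:
    ys,xs=np.nonzero(l==i); print("dark",st[i],rect(ray(cal,np.c_[xs,ys],.124)))
a=cv2.resize(im[190:310,355:475],None,fx=3.3,fy=3.3,interpolation=cv2.INTER_CUBIC)
b=cv2.resize(vis[190:310,355:475],None,fx=3.3,fy=3.3,interpolation=0)
cv2.imwrite("pics/crop1.png",np.hstack([a,b]))
E
```

```text
(395, 235) [ 96  26 135]
(400, 275) [ 99  24 139]
(385, 262) [ 99  26 137]
(425, 225) [ 99  24 137]
(416, 250) [ 98  21 134]
(434, 270) [ 18  85 120]
(180, 248) [ 75   5 218]
(148, 248) [ 72  10 130]
(350, 250) [ 18  90 203]
long 3668 (array([ 0.4907, -0.3291]), -19.52001190185547, (206.9152374267578, 135.74490356445312))
tray 6333 (array([0.5011, 0.3078]), 7.634993076324463, (259.17431640625, 191.0242156982422))
square 2358 (array([ 0.4841, -0.0217]), 18.120155334472656, (137.08135986328125, 136.03106689453125))
```

View pics/crop1.png

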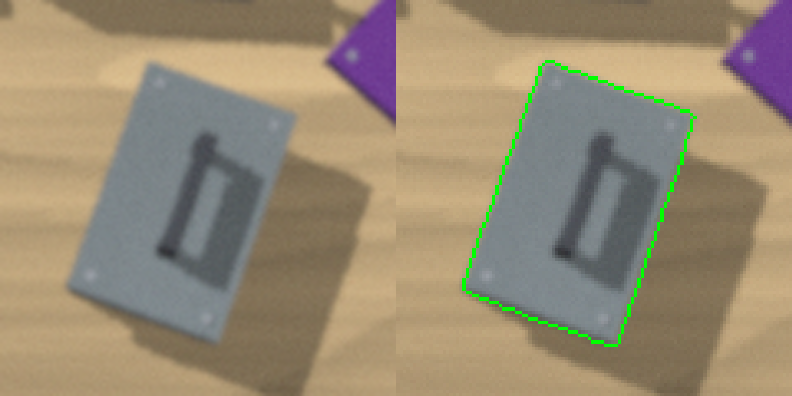

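The crop shows a plain grey 200 x 130 panel with its bar handle running from top-view px (417,232) to (406,266). Now the exact grasp numbers and tray edges.

```bash
cat >> h.py <<'E'
def quad(c,cal,z): # corners from fitted side lines of a contour -> centre, yaw, sides
    r=cv2.approxPolyDP(cv2.convexHull(c),8,True)[:,0,:].astype(float); L=[];n=len(r)
    p=c[:,0,:].astype(float)
    for i in range(n):
        a,b=r[i],r[(i+1)%n];t=((p-a)@(b-a))/((b-a)@(b-a));e=np.abs(np.cross(b-a,p-a))/np.linalg.norm(b-a)
        s=p[(t>.12)&(t<.88)&(e<3)].astype(np.float32);vx,vy,x,y=cv2.fitLine(s,cv2.DIST_HUBER,0,.01,.01)[:,0]
        L.append(np.cross([x,y,1],[x+vx,y+vy,1]))
    q=[np.cross(L[i-1],L[i]) for i in range(n)];q=np.array([v[:2]/v[2] for v in q])
    w=ray(cal,q,z)[:,:2];e=np.roll(w,-1,0)-w
    return q,w.mean(0),np.linalg.norm(e,axis=1),(np.degrees(np.arctan2(e[:,1],e[:,0]))+90)%180-90
def comp(m,seed):
    n,l=cv2.connectedComponents(m.astype(np.uint8));k=(l==l[seed[1],seed[0]]).astype(np.uint8)
    return max(cv2.findContours(k,cv2.RETR_EXTERNAL,cv2.CHAIN_APPROX_NONE)[0],key=cv2.contourArea)
def toolmove(target,yaw): # shift in tool axes, turn about tool z (deg)
    from scipy.spatial.transform import Rotation as R
    s=ctrl.get_state();r=R.from_quat(s["tcp_rot"]);x=r.apply([1,0,0])
    y0=np.degrees(np.arctan2(x[1],x[0]));dy=(yaw-y0+90)%180-90
    tilt=r.inv().apply(np.cross(r.apply([0,0,1]),[0,0,-1]))*57.3
    print("t",s["time"],"tcp",s["eef_pos"],"yaw",y0,"shift tool",r.inv().apply(np.array(target)-s["eef_pos"]),"turn z",-dy,"tilt fix",tilt,"F",s["contact_force"],"open",s["opening"],"q",s["qpos"])
E
python3 -W ignore - <<'E'
from h import *
cal=ctrl.get_calibration("top"); im=cv2.imread("pics/top0.png"); hsv=cv2.cvtColor(im,cv2.COLOR_BGR2HSV)
g=(hsv[:,:,1]<70)&(hsv[:,:,2]>90)
for name,seed,z in [("long",(395,245),.079),("tray",(180,248),.03),("square",(280,250),.079)]:
    print(name,*quad(comp(g,seed),cal,z))
hb=ray(cal,[(417.1,232.4),(405.6,265.8)],.12); d=hb[0]-hb[1]
print("handle",hb,hb.mean(0),np.degrees(np.arctan2(d[1],d[0])),np.linalg.norm(d))
toolmove([*hb.mean(0)[:2],.23],-19.5)
cs=ctrl.get_calibration("scene"); print(proj(cs,[[.4907,-.3291,.117],[.4907,-.3291,.079]]))
E
```

```text
long [[399.1413 207.756 ]
 [445.6343 224.1648]
 [421.022  295.0498]
 [373.8228 277.4333]] [ 0.4907 -0.3291] [0.1329 0.2045 0.1333 0.2029] [ 70.9138 -19.4322  70.2342 -19.5534]
tray [[206.9615 197.6549]
 [215.2333 288.1585]
 [146.8805 296.3477]
 [140.0787 205.4814]] [0.5009 0.3081] [0.2561 0.1872 0.256  0.1875] [  7.7431 -82.2406   7.8031 -82.2229]
square [[311.4109 221.0656]
 [326.5825 268.0191]
 [278.3231 282.4135]
 [264.8676 235.0507]] [ 0.484  -0.0215] [0.1344 0.1341 0.1336 0.1309] [ 18.6986 -72.3763  17.3692 -72.0376]
handle [[ 0.5333 -0.3427  0.12  ]
 [ 0.4442 -0.3121  0.12  ]] [ 0.4887 -0.3274  0.12  ] -18.9555106550857 0.09413373888907424
t 0.1 tcp [ 0.3   -0.604  0.23 ] yaw 26.401503805520367 shift tool [ 0.292  -0.1638  0.0005] turn z 45.90150380552036 tilt fix [-0.124  -0.0195  0.    ] F [ 0.9332  0.0769 -0.0603] open 0.9978064566888019 q [-1.26    0.2871  1.578   0.      1.2786 -0.15  ]
[[237.7884 255.8469]
 [239.6817 267.1378]]
```

Emit:
apply_moves([
  [[0.036,-0.02,0,0,0,0,-1],[0.036,-0.02,0,0,0,0,-1],[0.036,-0.02,0,0,0,0,-1],[0.036,-0.02,0,0,0,0,-1],[0.036,-0.02,0,0,0,0,-1],[0.036,-0.02,0,0,0,0,-1],[0.036,-0.02,0,0,0,0,-1],[0,0,0,0,0,8,-1],[0,0,0,0,0,8,-1],[0,0,0,0,0,8,-1],[0,0,0,0,0,8,-1],[0,0,0,0,0,8,-1]],
])

```text
time: 1.3
eef_pos: [0.467, -0.3532, 0.2219]
tcp_rot: [0.991, -0.132, -0.005, -0.006]
contact_force: [0.6, -0.1, -0.0]
opening: 1.002
```

```bash
python3 -W ignore - <<'E'
from h import *
toolmove([.490,-.328,.23],-19.5)
cv2.imwrite("pics/w1.png",ctrl.read_camera("wrist")[:,:,::-1])
E
```

```text
t 1.3 tcp [ 0.467  -0.3532  0.2219] yaw -15.15348063038483 shift tool [ 0.0155 -0.0304 -0.008 ] turn z 4.346519369615166 tilt fix [-0.6134  0.6614 -0.    ] F [ 0.6466 -0.1441 -0.0195] open 1.0020507303401245 q [-0.8219  0.1072  1.8023  0.0031  1.2476  1.0124]
```

View pics/w1.png

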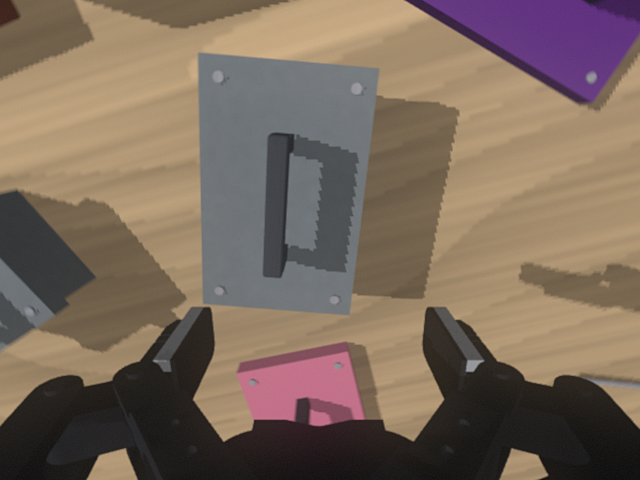

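The wrist view shows the grey long cover, with its bar from (278,134) to (274,276). The pink cover is behind and clear of the work. Next: centre over the bar.

Emit:
apply_moves([
  [[0.008,-0.015,0,-0.3,0.3,2.2,-1],[0.008,-0.015,0,-0.3,0.3,2.2,-1],[0,0,0,0,0,0,-1],[0,0,0,0,0,0,-1]],
])

```text
time: 1.75
eef_pos: [0.4901, -0.3282, 0.2198]
tcp_rot: [0.986, -0.169, -0.002, -0.001]
contact_force: [-0.7, 0.5, 0.1]
opening: 1.0
```

```bash
python3 -W ignore - <<'E'
from h import *
cal=ctrl.get_calibration("wrist"); im=ctrl.read_camera("wrist")[:,:,::-1].copy();cv2.imwrite("pics/w2.png",im)
toolmove([.490,-.328,.16],-19.5)
hsv=cv2.cvtColor(im,cv2.COLOR_BGR2HSV)
u=proj(cal,[.490,-.328,.124])[0];print("exp",u)
m=(hsv[:,:,2]<82).astype(np.uint8)
n,l,st,ce=cv2.connectedComponentsWithStats(m)
for i in range(1,n):
    if 500<st[i,4]<20000:
        ys,xs=np.nonzero(l==i);print(st[i],ce[i],rect(ray(cal,np.c_[xs,ys],.124)))
g=((hsv[:,:,1]<60)&(hsv[:,:,2]>85)).astype(np.uint8)
x,y=u.astype(int)
n,l,st,ce=cv2.connectedComponentsWithStats(g)
i=1+np.argmax(st[1:,4]);print(st[i])
c=max(cv2.findContours((l==i).astype(np.uint8),0,1)[0],key=cv2.contourArea)
print("panel",*quad(c,cal,.079))
E
```

```text
t 1.8 tcp [ 0.49   -0.3282  0.2198] yaw -19.50386842315919 shift tool [ 0.0002 -0.0002  0.0598] turn z -0.0038684231591901153 tilt fix [-0.0415  0.2806 -0.    ] F [ 0.2014 -0.1592  0.3793] open 1.0000162673610962 q [-0.7615  0.1129  1.7998 -0.0014  1.2337  1.1502]
exp [317.4478 245.6896]
[   0    0   45   88 2234] [14.953  46.7708] (array([ 0.6626, -0.2043]), -34.486183166503906, (48.291934967041016, 25.30819320678711))
[  58    0  166   41 3472] [129.7105  15.3805] (array([ 0.658 , -0.2796]), 87.09741973876953, (94.8310775756836, 18.802242279052734))
[ 408    0  206   99 1712] [506.9468  49.4533] (array([ 0.5644, -0.4775]), 48.47703170776367, (137.88050842285156, 4.015023231506348))
[ 307  156   21  144 2800] [316.7625 225.8457] (array([ 0.4994, -0.331 ]), -19.055625915527344, (101.40556335449219, 13.77505111694336))
[   0  229  131  121 7014] [ 65.9336 283.5684] (array([ 0.5228, -0.1494]), 17.853839874267578, (102.69734954833984, 45.304325103759766))
[  227    85   180   244 33835]
panel [[406.525   85.    ]
 [389.7777 328.    ]
 [244.2643 328.    ]
 [227.0725  85.    ]] [ 0.4974 -0.33  ] [0.1989 0.1293 0.199  0.1293] [-19.4952  70.5343 -19.475   70.5173]
```

Top (x=0.491) and wrist (x=0.498) disagree by 7 mm along the bar. I'll use the scene camera as tie-breaker.

```bash
python3 -W ignore - <<'E'
from h import *
cal=ctrl.get_calibration("scene"); im=cv2.imread("pics/scene0.png"); hsv=cv2.cvtColor(im,cv2.COLOR_BGR2HSV)
# handle bar ends in the scene via dark mask
m=(hsv[:,:,2]<85); b=np.zeros_like(m);b[235:295,222:262]=1
n,l,st,ce=cv2.connectedComponentsWithStats((m&b).astype(np.uint8))
for i in range(1,n):
    if st[i,4]>30:
        ys,xs=np.nonzero(l==i);print(st[i],ce[i],rect(ray(cal,np.c_[xs,ys],.12)))
def P(cx,cy,yaw,z):
    a=np.radians(yaw);R=np.array([[np.cos(a),-np.sin(a)],[np.sin(a),np.cos(a)]])
    q=np.array([[.1,.065],[.1,-.065],[-.1,-.065],[-.1,.065]])@R.T+[cx,cy];return np.c_[q,np.full(4,z)]
for n,c in (("top",(.4907,-.3291)),("wrist",(.498,-.3304))):
    p=proj(cal,P(*c,-19.5,.079));print(n,p)
    cv2.polylines(im,[(p*16).astype(np.int32)],True,(0,0,255) if n=="top" else (0,255,0),1,cv2.LINE_8,4)
cv2.imwrite("pics/crop2.png",cv2.resize(im[210:340,180:310],None,fx=4.5,fy=4.5,interpolation=0))
E
```

```text
[222 241  27  45 584] [234.2603 267.4332] (array([ 0.5068, -0.3463]), -28.272201538085938, (138.67892456054688, 56.302650451660156))
top [[276.4094 292.1358]
 [218.4486 305.676 ]
 [206.4139 244.4947]
 [258.0627 233.7762]]
wrist [[277.6991 294.43  ]
 [219.5044 308.0883]
 [207.2983 246.3792]
 [259.1331 235.5783]]
```

View pics/crop2.png

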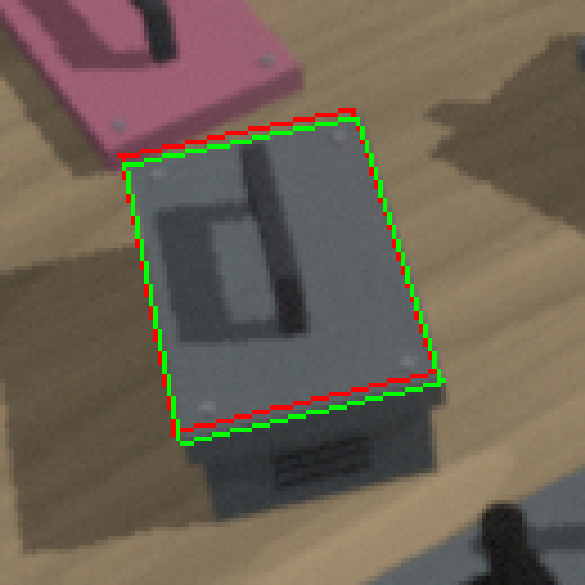

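The scene camera agrees with the wrist (green outline), so the cover centre is (0.498,-0.3305). Descending onto the bar.

Emit:
apply_moves([
  [[0.008,0,0.03,0,0.2,0,-1],[0,0,0.03,0,0,0,-1],[0,0,0.03,0,0,0,-1],[0,0,0.02,0,0,0,-1],[0,0,0.01,0,0,0,-1],[0,0,0,0,0,0,-1],[0,0,0,0,0,0,-1]],
])

```text
time: 2.5
eef_pos: [0.4963, -0.3364, 0.0985]
tcp_rot: [0.986, -0.168, 0.001, 0.002]
contact_force: [0.2, 0.1, 0.8]
opening: 1.001
```

```bash
python3 -W ignore - <<'E'
from h import *
toolmove([.498,-.3305,.096],-19.5)
E
```

```text
t 2.5 tcp [ 0.4963 -0.3364  0.0985] yaw -19.294393341787075 shift tool [-0.0004 -0.0062  0.0025] turn z 0.205606658212929 tilt fix [ 0.1509 -0.1653 -0.    ] F [0.1757 0.1132 0.7777] open 1.000636682579981 q [-0.7643  0.263   1.8651 -0.0014  1.0099  1.144 ]
```

Emit:
apply_moves([
  [[0,-0.006,0.002,0.1,-0.1,0.2,-1],[0,0,0,0,0,0,-1],[0,0,0,0,0,0,1],[0,0,0,0,0,0,1],[0,0,0,0,0,0,1],[0,0,0,0,0,0,1],[0,0,0,0,0,0,1],[0,0,0,0,0,0,1],[0,0,0,0,0,0,1],[0,0,0,0,0,0,1]],
], force=60)

```text
time: 3.5
eef_pos: [0.501, -0.3324, 0.1022]
tcp_rot: [0.986, -0.169, 0.004, 0.003]
contact_force: [-0.3, -0.8, 1.1]
opening: 0.15
```

```bash
python3 -W ignore - <<'E'
from h import *
toolmove([.498,-.3305,.096],-19.5)
cv2.imwrite("pics/w3.png",ctrl.read_camera("wrist")[:,:,::-1])
E
```

```text
t 3.5 tcp [ 0.501  -0.3324  0.1022] yaw -19.476605193146085 shift tool [-0.0036 -0.0008  0.0062] turn z 0.02339480685391493 tilt fix [ 0.2292 -0.5604 -0.    ] F [-0.3342 -0.8269  1.1279] open 0.1504784137072364 q [-0.7545  0.258   1.8635  0.0003  1.0095  1.156 ]
```

View pics/w3.png

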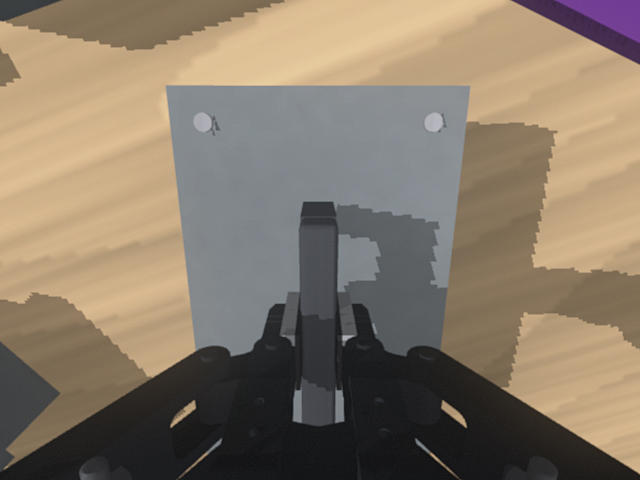

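The bar is between the pads, but the arm drifted 6 mm high while closing. I'll reopen partly, lower and regrip.

Emit:
apply_moves([
  [[0,0,0,0,0,0,0],[0,0,0,0,0,0,0],[0,0,0,0,0,0,0],[0,0,0,0,0,0,0],[0,0,0.006,0.2,-0.5,0,0],[0,0,0,0,0,0,0]],
])

```text
time: 4.15
eef_pos: [0.5007, -0.3323, 0.0953]
tcp_rot: [0.986, -0.169, -0.0, 0.0]
contact_force: [0.0, -0.3, -0.8]
opening: 0.497
```

```bash
python3 -W ignore - <<'E'
from h import *
toolmove([.498,-.3305,.096],-19.5)
E
```

```text
t 4.15 tcp [ 0.5007 -0.3323  0.0953] yaw -19.466907841167906 shift tool [-0.0032 -0.0008 -0.0007] turn z 0.03309215883209049 tilt fix [ 0.0143  0.0263 -0.    ] F [ 0.0445 -0.3424 -0.8178] open 0.4970820979632557 q [-0.7544  0.2719  1.8607 -0.0005  1.0094  1.1564]
```

Emit:
apply_moves([
  [[-0.002,0,0,0,0,0,1],[0,0,0,0,0,0,1],[0,0,0,0,0,0,1],[0,0,0,0,0,0,1],[0,0,0,0,0,0,1]],
], force=70)

```text
time: 4.65
eef_pos: [0.4987, -0.3316, 0.095]
tcp_rot: [0.986, -0.169, -0.0, -0.0]
contact_force: [-0.2, -0.6, -0.2]
opening: 0.15
```

```bash
python3 -W ignore - <<'E'
from h import *
toolmove([.498,-.3305,.24],-19.5)
E
```

```text
t 4.65 tcp [ 0.4987 -0.3316  0.095 ] yaw -19.471397619604936 shift tool [-0.0011 -0.0008 -0.145 ] turn z 0.028602380395057025 tilt fix [0.0047 0.0353 0.    ] F [-0.2197 -0.6298 -0.1943] open 0.15022853628579944 q [-0.756   0.2683  1.8658 -0.0004  1.008   1.1549]
```

Emit:
apply_moves([
  [[0,0,-0.008,0,0,0,1],[0,0,-0.01,0,0,0,1],[0,0,-0.01,0,0,0,1]],
])

```text
time: 4.95
eef_pos: [0.496, -0.3291, 0.1199]
tcp_rot: [0.986, -0.169, -0.005, -0.003]
contact_force: [-0.8, -0.0, -4.4]
opening: 0.149
```

```bash
python3 -W ignore - <<'E'
from h import *
toolmove([.4987,-.3316,.25],-19.5)
E
```

```text
t 4.95 tcp [ 0.496  -0.3291  0.1199] yaw -19.469637240547026 shift tool [ 0.0021  0.001  -0.1301] turn z 0.030362759452970067 tilt fix [-0.2295  0.5692  0.    ] F [-0.838  -0.0306 -4.3943] open 0.14912053796213995 q [-0.7559  0.2336  1.8566 -0.0004  1.062   1.1549]
```

Emit:
apply_moves([
  [[0,0,-0.02,-0.1,0.3,0,1],[0,0,-0.03,-0.1,0.3,0,1],[0,0,-0.03,0,0,0,1],[0,0,-0.03,0,0,0,1],[0,0,-0.015,0,0,0,1],[0,0,0,0,0,0,1],[0,0,0,0,0,0,1]],
])

```text
time: 5.65
eef_pos: [0.4948, -0.3279, 0.251]
tcp_rot: [0.986, -0.169, -0.0, -0.001]
contact_force: [0.3, 0.3, -5.7]
opening: 0.151
```

```bash
python3 -W ignore - <<'E'
from h import *
cv2.imwrite("pics/s2.png",ctrl.read_camera("scene")[:,:,::-1])
toolmove([.505,.307,.25],7.75)
E
```

```text
t 5.7 tcp [ 0.4947 -0.3278  0.2507] yaw -19.461653449536026 shift tool [-0.2018 -0.602   0.002 ] turn z -27.21165344953603 tilt fix [-0.087   0.0957 -0.    ] F [-0.5385 -0.1943 -3.7008] open 0.15448474103782392 q [-0.7563  0.0947  1.7621  0.0007  1.2869  1.1539]
```

View pics/s2.png

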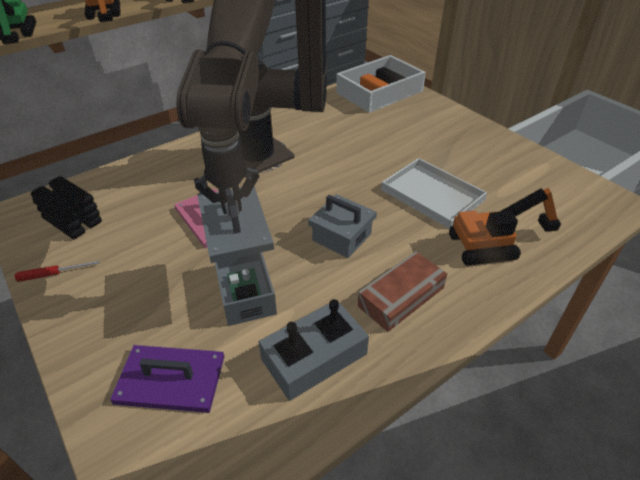

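The cover is off and level at px (236,225). The housing stands open in place at (245,290). Turning and carrying over to the tray at height.

Emit:
apply_moves([
  [[0,0,0,0,0,-5,1],[0,0,0,0,0,-7,1],[0,0,0,0,0,-7,1],[0,0,0,0,0,-6,1],[0,0,0,0,0,-2,1],[0.003,-0.02,0,0,0,0,1],[0.006,-0.035,0,0,0,0,1],[0.006,-0.04,0,0,0,0,1],[0.006,-0.04,0,0,0,0,1],[0.006,-0.04,0,0,0,0,1],[0.006,-0.035,0,0,0,0,1],[0.003,-0.02,0,0,0,0,1]],
])

```text
time: 6.9
eef_pos: [0.4856, -0.0789, 0.2286]
tcp_rot: [0.997, 0.071, -0.017, -0.017]
contact_force: [0.6, 0.6, -4.1]
opening: 0.148
```

```bash
python3 -W ignore - <<'E'
from h import *
toolmove([.505,.307,.25],7.75)
E
```

```text
t 6.9 tcp [ 0.4856 -0.0789  0.2286] yaw 8.14123524868533 shift tool [ 0.0732 -0.3798 -0.01  ] turn z 0.39123524868533366 tilt fix [-2.0688  1.7526  0.    ] F [ 0.6328  0.6067 -4.1221] open 0.14823060525012308 q [-0.376  -0.0991  1.9971  0.0169  1.288   1.0482]
```

Emit:
apply_moves([
  [[0,0,-0.02,-1,0.9,0,1],[0.004,-0.02,0,-1,0.9,0,1],[0.007,-0.035,-0.002,-0.2,0.2,0,1],[0.008,-0.04,-0.003,-0.2,0.2,0,1],[0.008,-0.04,-0.003,-0.2,0.2,0,1],[0.008,-0.04,-0.003,-0.2,0.2,0,1],[0.008,-0.04,-0.003,-0.2,0.2,0,1],[0.007,-0.035,-0.002,-0.2,0.2,0,1],[0.004,-0.02,0,0,0,0,1],[0,0,0,0,0,0,1]],
])

```text
time: 7.9
eef_pos: [0.4978, 0.2077, 0.2638]
tcp_rot: [0.998, 0.069, 0.012, 0.01]
contact_force: [-0.2, -1.4, -4.4]
opening: 0.151
```

```bash
python3 -W ignore - <<'E'
from h import *
toolmove([.505,.307,.25],7.75)
E
```

```text
t 7.9 tcp [0.4978 0.2077 0.2638] yaw 7.896822536240128 shift tool [ 0.0205 -0.0977  0.0121] turn z 0.14682253624012276 tilt fix [ 1.2872 -1.2766 -0.    ] F [-0.2444 -1.3523 -4.4224] open 0.15089478205345483 q [ 0.2184 -0.048   1.8838 -0.0252  1.2855  1.6585]
```

Emit:
apply_moves([
  [[0.005,-0.025,0,0.6,-0.6,0,1],[0.006,-0.03,0,0.6,-0.6,0,1],[0.005,-0.025,0,0,0,0,1],[0.003,-0.016,0,0,0,0,1],[0,0,0,0,0,0,1],[0,0,0,0,0,0,1]],
])

```text
time: 8.5
eef_pos: [0.504, 0.3032, 0.2625]
tcp_rot: [0.998, 0.066, -0.0, 0.004]
contact_force: [-0.8, 0.2, -3.9]
opening: 0.156
```

```bash
python3 -W ignore - <<'E'
from h import *
toolmove([.505,.307,.25],7.75)
im=cv2.imread("pics/scene0.png");cal=ctrl.get_calibration("scene")
def P(cx,cy,yaw,z,L=.25,W=.18):
    a=np.radians(yaw);R=np.array([[np.cos(a),-np.sin(a)],[np.sin(a),np.cos(a)]])
    q=np.array([[L,W],[L,-W],[-L,-W],[-L,W]])/2@R.T+[cx,cy];return np.c_[q,np.full(4,z)]
crop=[]
for n,cal in (("scene",ctrl.get_calibration("scene")),("top",ctrl.get_calibration("top"))):
    im=cv2.imread(f"pics/{n}0.png"); S=4; im=cv2.resize(im,None,fx=S,fy=S,interpolation=cv2.INTER_CUBIC)
    hs=cv2.cvtColor(im,cv2.COLOR_BGR2HSV);m=(hs[:,:,1]<45)&(hs[:,:,2]>100)
    seed={"scene":(435*S,193*S),"top":(180*S,248*S)}[n]
    c=comp(m,seed); 
    try: q,w,e,a=quad((c),cal,.03); k=dict(cal);K=np.array(cal["camera_matrix"]).copy();K[:2]*=S;k["camera_matrix"]=K; q,w,e,a=quad(c,k,.03); print(n,q/S,w,e,a)
    except Exception as ex: print(n,ex)
    for col,cc in (((0,0,255),(.5009,.3081)),((0,200,0),(.508,.307))):
        p=proj(cal,P(*cc,7.75,.03))*S+1.5
        cv2.polylines(im,[p.astype(np.int32)],True,col,1)
    x,y={"scene":(375,150),"top":(130,190)}[n];crop.append(im[y*S:(y+115)*S,x*S:(x+95 if n=="top" else x+115)*S])
cv2.imwrite("pics/crop3.png",cv2.resize(np.hstack(crop),None,fx=.95,fy=.95))
E
```

```text
t 8.5 tcp [0.504  0.3032 0.2625] yaw 7.616080934564183 shift tool [ 0.0015 -0.0037  0.0125] turn z -0.1339190654358191 tilt fix [0.4431 0.0709 0.    ] F [-0.8162  0.1675 -3.9053] open 0.15574901031616575 q [ 0.3723  0.0759  1.7606 -0.0075  1.3081  1.8121]
scene [[381.1093 182.0544]
 [418.8309 157.4719]
 [487.6211 192.4746]
 [482.6125 203.3607]
 [451.7657 222.9791]] [0.5371 0.3205] [0.1832 0.2496 0.056  0.1323 0.2539] [-82.3509   7.3005 -64.6739 -87.8583   6.8947]
top [[204.5973 198.8302]
 [207.2959 202.7717]
 [215.1201 288.2767]
 [148.13   295.9395]
 [140.9276 206.2201]] [0.5249 0.2928] [0.0138 0.2416 0.1834 0.2529 0.1784] [ 35.8328   7.7509 -82.5502   8.0902 -82.2802]
```

View pics/crop3.png

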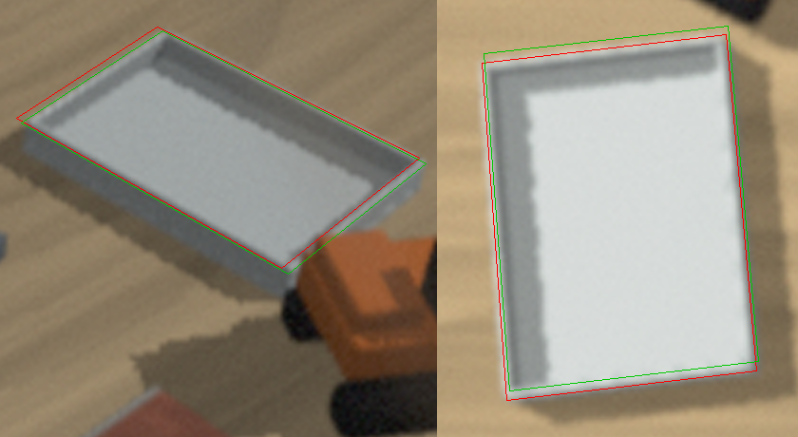

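The tray rim fits in both views. Scene prefers the green outline (x≈0.508) and top lies slightly nearer, so I aim at (0.507,0.307), with 19 mm margin a side. Descending part way.

Emit:
apply_moves([
  [[0.003,-0.004,0.02,0.4,0,0,1],[0,0,0.035,0,0,0,1],[0,0,0.035,0,0,0,1],[0,0,0.035,0,0,0,1],[0,0,0.02,0,0,0,1],[0,0,0.005,0,0,0,1],[0,0,0,0,0,0,1]],
])

```text
time: 9.2
eef_pos: [0.5103, 0.2989, 0.1117]
tcp_rot: [0.998, 0.063, 0.002, 0.002]
contact_force: [-0.6, 0.3, -4.9]
opening: 0.149
```

```bash
python3 -W ignore - <<'E'
from h import *
cv2.imwrite("pics/s3.png",ctrl.read_camera("scene")[100:260,300:540,::-1].repeat(3,0).repeat(3,1))
toolmove([.507,.307,.045],7.75)
E
```

```text
t 9.25 tcp [0.5106 0.299  0.1124] yaw 7.180501946125461 shift tool [-0.003  -0.0086  0.0673] turn z -0.5694980538745398 tilt fix [ 0.2627 -0.3235  0.    ] F [ 0.8249 -0.0143 -5.1616] open 0.15079067176916952 q [ 0.3609  0.2289  1.8779 -0.0067  1.0304  1.8099]
```

View pics/s3.png

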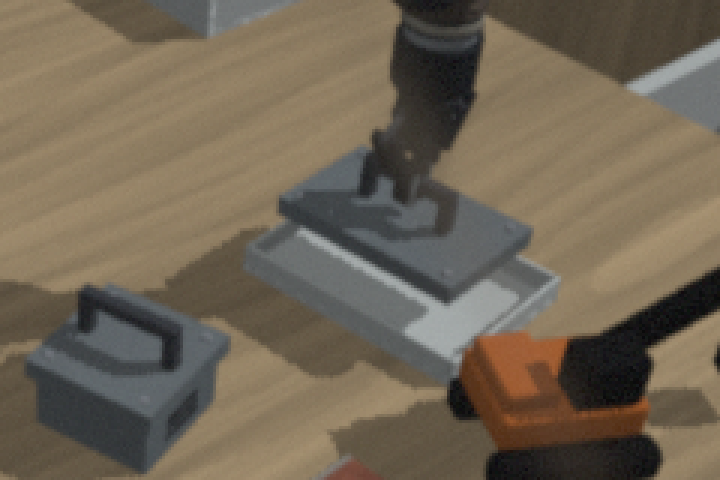

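The cover hangs level just above the tray. Correct the 9 mm sideways drift, then descend in small steps.

Emit:
apply_moves([
  [[-0.003,-0.009,0,0.2,-0.3,-0.6,1],[0,0,0.015,0,0,0,1],[0,0,0.015,0,0,0,1],[0,0,0,0,0,0,1]],
])

```text
time: 9.65
eef_pos: [0.5097, 0.3094, 0.0859]
tcp_rot: [0.998, 0.068, 0.005, -0.001]
contact_force: [-1.0, -0.2, -4.7]
opening: 0.151
```

```bash
python3 -W ignore - <<'E'
from h import *
toolmove([.507,.307,.045],7.75)
E
```

```text
t 9.65 tcp [0.5097 0.3094 0.0859] yaw 7.824068579011695 shift tool [-0.0035  0.0021  0.0408] turn z 0.07406857901169417 tilt fix [-0.0861 -0.5731 -0.    ] F [-0.991  -0.2493 -4.6687] open 0.15127535890791988 q [ 0.376   0.2706  1.8825 -0.0011  0.9785  1.8108]
```

Emit:
apply_moves([
  [[-0.003,0.002,0.012,-0.1,-0.5,0,1],[0,0,0.012,0,0,0,1],[0,0,0.006,0,0,0,1],[0,0,0,0,0,0,1]],
])

```text
time: 10.05
eef_pos: [0.5066, 0.3068, 0.0524]
tcp_rot: [0.998, 0.068, -0.0, 0.0]
contact_force: [0.5, -0.2, -5.0]
opening: 0.15
```

```bash
python3 -W ignore - <<'E'
from h import *
toolmove([.507,.307,.042],7.75)
E
```

```text
t 10.05 tcp [0.5066 0.3068 0.0524] yaw 7.849772227690746 shift tool [ 0.0005 -0.0001  0.0104] turn z 0.09977222769074956 tilt fix [ 0.053   0.0435 -0.    ] F [ 0.5282 -0.2161 -5.0396] open 0.14963053038845833 q [ 0.3737  0.3166  1.8969 -0.0009  0.929   1.808 ]
```

Well centred and level. The last 10 mm go slowly, watching the force.

Emit:
apply_moves([
  [[0,0,0.004,0,0,0,1],[0,0,0.003,0,0,0,1],[0,0,0.002,0,0,0,1]],
])

```text
time: 10.35
eef_pos: [0.5072, 0.307, 0.0432]
tcp_rot: [0.998, 0.068, 0.0, 0.0]
contact_force: [0.4, -1.0, -3.6]
opening: 0.152
```

Emit:
apply_moves([
  [[0,0,0.001,0,0,0,1],[0,0,0.001,0,0,0,1]],
])

```text
time: 10.55
eef_pos: [0.5074, 0.3071, 0.042]
tcp_rot: [0.998, 0.068, 0.0, 0.0]
contact_force: [-3.5, -2.2, 4.1]
opening: 0.152
```

It is seated: the vertical force went from -5 to +4 N. Release.

Emit:
apply_moves([
  [[0,0,0,0,0,0,0.3],[0,0,0,0,0,0,-0.2],[0,0,0,0,0,0,-0.2],[0,0,0,0,0,0,-0.2],[0,0,0,0,0,0,-0.2]],
])

```text
time: 11.05
eef_pos: [0.5118, 0.3088, 0.0469]
tcp_rot: [0.998, 0.068, 0.006, -0.001]
contact_force: [-0.1, -1.4, 0.8]
opening: 0.599
```

```bash
python3 -W ignore - <<'E'
from h import *
toolmove([.507,.307,.2],7.75)
E
```

```text
t 11.05 tcp [0.5118 0.3088 0.0469] yaw 7.845633669284535 shift tool [-0.0033  0.0008 -0.1531] turn z 0.09563366928453831 tilt fix [-0.1136 -0.6477 -0.    ] F [-0.1003 -1.4318  0.7742] open 0.5987284667938102 q [ 0.3736  0.3296  1.892  -0.0009  0.9085  1.808 ]
```

Emit:
apply_moves([
  [[0,0,-0.01,-0.1,-0.6,0,-0.2],[0,0,-0.02,0,0,0,-0.2],[0,0,-0.03,0,0,0,-0.2],[0,0,-0.04,0,0,0,-0.2],[0,0,-0.04,0,0,0,-0.2],[0,0,-0.04,0,0,0,-0.2],[0,0.04,-0.02,0,0,0,-0.2],[0,0.045,0,0,0,0,-0.2],[0,0.045,0,0,0,0,-0.2],[0,0.04,0,0,0,0,-0.2],[0,0,0,0,0,0,-0.2]],
])

```text
time: 12.15
eef_pos: [0.537, 0.1363, 0.2659]
tcp_rot: [0.997, 0.071, 0.004, 0.001]
contact_force: [-0.6, -0.9, -0.3]
opening: 0.599
```

```bash
python3 -W ignore - <<'E'
from h import *
toolmove([.507,.307,.2],7.75)
a=ctrl.read_camera("scene")[:,:,::-1];b=ctrl.read_camera("top")[:,:,::-1]
cv2.imwrite("pics/fs.png",a);cv2.imwrite("pics/ft.png",b)
a=cv2.resize(a[130:420,90:580],(800,473)); cv2.imwrite("pics/fin_s.png",a)
# unmoved check against the first pictures
for n,img,boxes in (("scene",cv2.imread("pics/fs.png"),{"purple":(110,340,230,415),"joy":(258,300,370,395),"brick":(358,252,448,328),"digger":(455,190,562,265)}),):
    o=cv2.imread(f"pics/{n}0.png")
    for k,(x0,y0,x1,y1) in boxes.items():
        d=cv2.absdiff(o,img)[y0:y1,x0:x1].max(2); print(k,"changed px share",(d>40).mean())
im=cv2.imread("pics/ft.png");hsv=cv2.cvtColor(im,cv2.COLOR_BGR2HSV);cal=ctrl.get_calibration("top")
g=((hsv[:,:,1]<45)&(hsv[:,:,2]>90)).astype(np.uint8)
n,l,st,ce=cv2.connectedComponentsWithStats(g)
for i in range(1,n):
    if st[i,4]>800: print(st[i],ce[i])
E
```

```text
t 12.15 tcp [0.537  0.1363 0.2659] yaw 8.142598755007535 shift tool [-0.006  -0.1734  0.0655] turn z 0.3925987550075405 tilt fix [ 0.1078 -0.4548  0.    ] F [-0.573  -0.9323 -0.2797] open 0.599032854455505 q [ 0.0659 -0.011   1.8437 -0.0013  1.3009  1.495 ]
purple changed px share 0.0
joy changed px share 9.398496240601504e-05
brick changed px share 0.0
digger changed px share 0.025669781931464176
[    0     0   640    67 38940] [329.7662  30.3468]
[ 227   72  140   30 1963] [291.4829  89.1034]
[  546    78    94   243 11850] [607.8128 203.689 ]
[   0  127   17  173 1541] [  5.3556 188.1759]
[ 362  138   75   48 2054] [399.1621 161.3306]
[ 141  203   36   93 2608] [158.0782 247.9463]
[ 378  213   63   79 1767] [409.9796 254.2054]
[ 266  223   60   59 2212] [295.1365 251.637 ]
[ 581  406   59   74 2076] [610.4441 454.3661]
[   0  423  106   57 3577] [ 58.7204 448.1915]
```

View pics/fin_s.png

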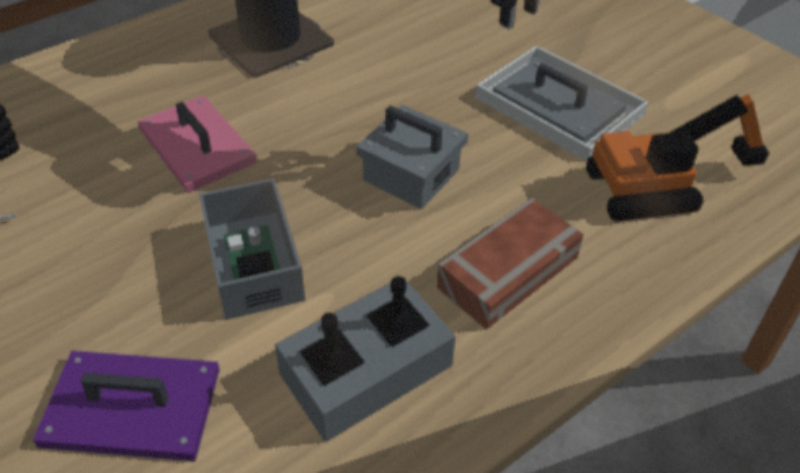

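View pics/ft.png

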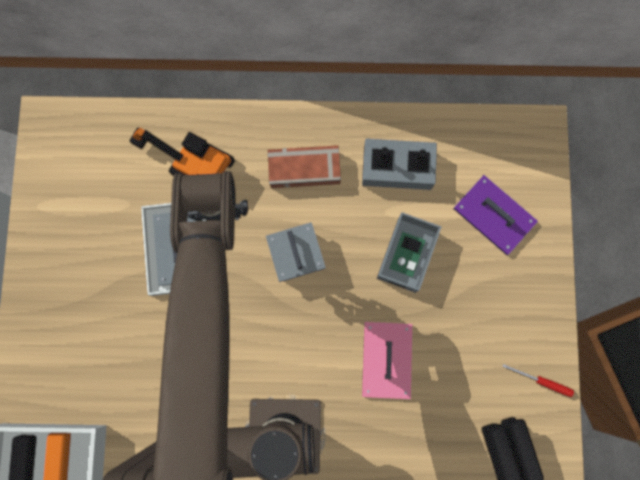

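The final pictures show the cover lying flat in the tray with its handle up (scene crop (560,95)). The long housing is open in place and the square one still closed. The bystanders are unmoved: changed-pixel share is about 0, except 2.6% in the digger box, whose corner overlaps the tray. The gripper is clear of everything.

```bash
python3 -c "
from plant import ctrl
print(ctrl.sign_off())"
```

```text
the job is handed in; nothing more can be done
None
```

I lifted the long grey housing's cover off by its bar handle and carried it over to the white tray. There I lowered it slowly until the wrist force showed contact, let go, and backed the arm away. The job is handed in; the clock stood at about 12 s of the 48 s allowed.

**Final checks:**
- **Cover:** it lies flat inside the tray, handle up.
- **Housings:** the long one stands open where it was, judged by eye only. The square one is still closed in place.
- **Other things:** the purple cover, joystick box and brick show practically no pixel change. The digger's patch changed by 2.6%, which I put down to the tray's corner being inside it. The pink cover I judged only by eye, and it looks untouched.

**What disagreed or went wrong:**
- **Camera mismatch:** the top camera placed the cover about 7 mm nearer in x than the wrist and scene cameras. I went with the wrist and scene, and placed the cover in the tray between the scene and top readings.
- **First grip too high:** the arm drifted about 6 mm up while the fingers closed, so I opened, lowered and gripped again before lifting.
- **Drift while moving:** the arm tilted up to about 2.7° and wandered up to about 9 mm between moves. I corrected this before setting the cover down.

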